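# Slide the heat sink under the driver bracket

### The arm

A 6-joint arm with a two-finger parallel gripper is mounted at the origin on the work surface. World frame = base frame: x ahead of the robot, y to its left, z up, the work surface at z = 0. Lengths are in m, angles in rad, forces in N, time in s.
With the tool pointing down it reaches from about 0.35 to 0.775 m from the base axis. Payload 5.5 kg.
Tool frame: the origin (TCP) lies at the very end of the fingers, on their centre line; the grasp point (between the pads) lies 19 mm behind it; z points along the fingers, y is the direction in which the jaws open and shut (so a half turn about z gives the same grasp; the last joint's range is limited). The gripper opens to 85 mm and grips with 20 to 120 N. Pads are 22 mm wide; open, the fingers measure 114 mm over their backs; the gripper's body (76 mm by 85 mm) begins 54 mm behind the grasp point. The pads swing forward as they close: fully open they stand 13 mm farther back than shut.
Start: joints at [-1.342, 0.313, 0.046, 1.304, 0, 1.431], TCP at [0.207, -0.536, 0.231] pointing down, gripper open.
Joint ranges: [-2.76, 2.76], [-0.86, 1.69], [-1.03, 1.26], [-2.2, 2.34], [-1.47, 1.5], [-3.14, 3.14]. Speed limits (rad/s): [2.57, 2.57, 3.14, 3.14, 3.14, 3.14].

### API

Orientations are given as a unit quaternion [w, x, y, z].
In Python, from workcell import get_state, read_camera, hand_in, find_in, silhouettes gives the robot as it stands. The module is installed in compiled form; this text tells all that it offers.
- The arm moves only by the tool send_rows, never from a script. Its argument "deltas" is a list that holds one entry, the list of rows, each a list of 6 numbers: the shift along the world's x, y, z in cm, then the turn, a rotation vector about the world's x, y, z in degrees. In form: [[[dx, dy, dz, wx, wy, wz], ...]]. A call has 1 to 12 rows; each row is the pose to reach, as a shift and turn from the pose commanded when the call began; what a row does not reach only later rows make up. A row lasts 1/10 s, in which the tool goes at most 50 mm and 8.59 degrees, less where a joint would pass 70% of its speed; a pose out of reach is approached as far as the arm can. A call with a gripper value outside its range is refused whole. "jaw" is the opening, from -1 (shut) to 1 (fully open), so that 0 is half open, set as the call begins (left out, the last holds). The fingers move at their own pace and stop on an object; "force" is the grip in N (left out, the last holds). Time passes only in rows, so rows that repeat a pose let the fingers close. It gives the time, the measured TCP pose, the force and the opening at its end, in the units of the state.
- get_state(): the state, without advancing time (a new reading comes with each control period).
- read_camera(name): name is "scene" or "side" or "wrist"; returns a dict with "img" (384x512x3 uint8, red, green, blue), "z_map" (384x512 float32, m along the optical axis (not along the pixel's ray), 0 where there is no reading), "vfov" (degrees; the focal length in pixels is half the picture's height over the tangent of half this angle, whatever the lens; pixels are square), "cx", "cy" (the principal point, pixels), "k1" (the pictures are not rectified: a ray, as slopes to the right and down, at radius r is drawn at 1 + k1 r^2 times it, then the intrinsics apply), "R" (3x3) and "t" (3): a world point X has camera coordinates R X + t; the wrist camera has in their place "hand_eye" (4x4, takes a point from camera to tool coordinates, whose origin is the TCP and whose axes are the flange's). Camera axes: x right, y down, z forward; pixel columns grow to the right and rows downward; lengths in m; the calibration is good to about 2 mm. A picture is of the moment at which its call begins: read the wrist's pose just before it.
- hand_in(): hands the job in, once; it reports no verdict.
Trained networks look in a picture, given as the dict that the camera call returned (one of the last four; its "shot" number tells which), for a name from the list of things; names that differ only in an ending like _2 or _b are one class to them, and where a whole thing is asked for, a point or a joint stands for the part that bears it (a point fixed in the world has none). Each returns a list of dicts, best first, with "conf" (0 to 1); they miss things now and then, are a little off and sometimes report something else, mostly with a low value. They report only what shows in the picture. A call takes as long as a camera call. They do not tell look-alikes from the thing itself.
- find_in(picture, thing): "box" ([centre column, centre row, width, height] in pixels, round what is visible of it).
- silhouettes(picture, thing): "mask" (384x512 bool, what is visible of it) and "box" ([centre column, centre row, width, height] in pixels, round what is visible of it).
The state is a dict: "clock": time; "joint_pos": joint angles; "qvel": joint speeds; "tau": joint torques, N m; "tcp_pos": TCP position; "orientation": TCP orientation; "wrist_force": force on the tool from outside, world axes, zero at the start; "ft_torque": the same for the moment, N m; "finger_gap": finger opening in m.
Only numpy, scipy, OpenCV 4.12 (cv2) and the standard library are available. Lean on these libraries where they do the work, as an engineer would, in place of code of your own. Each camera call takes 0.05 s, during which the arm holds its last target.

### The job

On the plywood test board, push the finned heat sink flat along the board, in through the open mouth of the low bridge bracket that carries the motor driver, until it is fully home with its leading end against the stop at the back. Push it only with the fingertips or the outside of the fingers: never pick it up, lift it or tip it, and leave the motor, the capacitor and the screwdriver where they are. When it is home, back the hand away so that it touches nothing.

Things in the scene. Friction and masses are not known exactly. Their poses are not given: they have to be found in the camera images.
- sink_mid (a point): Centre (half-way up) of the loose bare-aluminium heat sink: a flat block 120 mm long (its x axis), 70 mm wide (y), 18 mm tall (z up), with low fins along its length; both ends alike. About 0.26 kg. It lies on the plywood board, whose top is 12 mm above the work surface, and slides on it with ordinary friction. Both fingertips set against one side push it square.
- bridge: Aluminium bridge bracket fixed to the board, carrying a flat black motor driver (top 57 mm above the board). Origin on the board's top under the middle of the deck. x points from the open mouth (-x) to the stop: the heat sink goes in along +x; y across, z up. Deck x -35 to +35 mm, 120 mm across, underside 21 mm above the board. The mouth faces the world's +y give or take 22 degrees.
- bridge_mouth (a point): Middle of the mouth, on the board's top, at x = -35 mm in the bracket's frame, same axes. The opening is 80 mm wide between the side walls (y -40 to +40 mm), 21 mm high. From its corners two 21 mm tall ears flare out at 45 degrees, to x = -52, y = +-61 mm. The heat sink starts before it, up to 32 mm off its centre line, turned up to 18 degrees, at least 45 mm short of the ears.
- bridge_stop (a point): Foot of the stop at the back, on the board's top, at x = +35 mm, y = 0 in the bracket's frame, same axes: the inner face of a rigid lip 12 mm tall across the whole opening. With the heat sink fully home against it, its centre is at x = -25 mm, y = 0 in the bracket's frame and its trailing 50 mm sticks out from under the deck.
- motor_mid (a point): Centre of a loose square motor, 57 x 57 mm, 54 mm tall with a short shaft on top, standing on the board beside the bracket. Bystander, leave it.
- capacitor_mid (a point): Centre of a loose black capacitor can, 35 mm across, 50 mm tall, standing on the board behind the bracket. Bystander, leave it.
- screwdriver: Loose screwdriver, 160 mm long, lying on the board beside the bracket, on the side towards the robot. Its x axis runs along its length. Bystander, leave it.
- sink: The same heat sink: origin at the centre of its underside, axes as for its centre point.
Not all that is in view belongs to the job. Of the things that look like the sink, the smaller one is meant.

How it is judged:
By the outcome, as a careful person would: the job done as asked, in the order asked, and still so for the second after the job is handed in, with the robot touching nothing.
It also fails if it takes over 67 s, if anything falls off the work surface, if the arm or the gripper's body presses on something with over 40 N, if the wrist force passes 120 N, or if a joint passes its speed limit or range.

## Working session

There is one attempt and no reset: what is moved stays moved. The work goes in short steps, Python scripts to look and compute and a tool call to move; the robot and the scene stay as the last step left them, time stands still between calls to the robot, and variables do not carry over. Pictures are saved under pics/ and viewed, and the job is handed in when it is done.

Besides the shell and the picture viewer there is one more tool, called after "Request:" in YAML: its name, and indented under it one key for each argument. send_rows: Moves the arm, as the interface text tells. Its arguments: {"type":"object","properties":{"deltas":{"type":"array","items":{"type":"array","items":{"type":"array","items":{"type":"number"}}}},"jaw":{"type":"number"},"force":{"type":"number"}},"required":["deltas"]}

```bash
mkdir -p pics
cat > h.py <<'E'
import numpy as np, cv2, pickle
from workcell import get_state, read_camera, hand_in, find_in, silhouettes
def K(p):
    f=192/np.tan(np.radians(p['vfov'])/2); return f
def rays(p,uv):
    uv=np.asarray(uv,float).reshape(-1,2); f=K(p)
    d=np.c_[(uv[:,0]-p['cx'])/f,(uv[:,1]-p['cy'])/f]; s=d.copy()
    for _ in range(20):
        r2=(s**2).sum(1,keepdims=True); s=d/(1+p['k1']*r2)
    return np.c_[s,np.ones(len(s))]
def cam(p,st=None):
    if 'R' in p and p['R'] is not None: return np.array(p['R']),np.array(p['t'])
    from scipy.spatial.transform import Rotation as Ro
    q=st['orientation']; T=np.eye(4);T[:3,:3]=Ro.from_quat([q[1],q[2],q[3],q[0]]).as_matrix();T[:3,3]=st['tcp_pos']
    M=np.linalg.inv(T@np.array(p['hand_eye'])); return M[:3,:3],M[:3,3]
def world(p,uv,z=None,height=None,st=None):
    R,t=cam(p,st); d=rays(p,uv)
    if height is not None:
        c=-R.T@t; w=d@R; s=(height-c[2])/w[:,2]; return c+w*s[:,None]
    return (d*np.asarray(z).reshape(-1,1)-t)@R
def proj(p,X,st=None):
    R,t=cam(p,st); c=np.atleast_2d(X)@R.T+t; s=c[:,:2]/c[:,2:]; r2=(s**2).sum(1,keepdims=True)
    s=s*(1+p['k1']*r2); return s*K(p)+[p['cx'],p['cy']]
def save(p,n): cv2.imwrite('pics/'+n,cv2.cvtColor(p['img'],cv2.COLOR_RGB2BGR))
E
python3 - <<'E'
from h import *
st=get_state(); print(st)
for n in ['scene','side','wrist']:
    p=read_camera(n); save(p,n+'0.png'); pickle.dump((p,st),open(n+'0.pkl','wb'))
    print(n,{k:v for k,v in p.items() if k not in('img','z_map')})
    for th in ['sink','bridge','motor_mid','capacitor_mid','screwdriver']:
        print(th,[(np.round(d['box']),round(d['conf'],2)) for d in find_in(p,th)])
E
```

```text
{'clock': 0.0, 'joint_pos': array([-1.34158073e+00,  3.13990572e-01,  4.49801412e-02,  1.30359842e+00,
       -7.17131784e-06,  1.43118661e+00]), 'qvel': array([ 0.00101556, -0.00281422, -0.00099775, -0.0013559 ,  0.00028228,
        0.0005639 ]), 'tau': array([ 6.31431903e-04, -4.80630469e+01,  2.98531491e+01,  1.92732818e-02,
       -2.63102828e-05, -7.29454001e-06]), 'tcp_pos': array([ 0.20716574, -0.53583679,  0.23041494]), 'orientation': array([-9.05193966e-04,  9.83043717e-01,  1.83369105e-01, -4.41717667e-05]), 'wrist_force': array([ 0.83027981, -0.48170088,  0.22989653]), 'ft_torque': array([-0.04413935,  0.02667999, -0.00271928]), 'finger_gap': 0.08552075596748611}
scene {'vfov': 55.791313693497266, 'cx': 253.3654683644613, 'cy': 191.18994820337724, 'k1': -0.1029878938832707, 'R': array([[ 0.35544435,  0.93443339, -0.02221592],
       [ 0.48446554, -0.20450548, -0.85057078],
       [-0.79934502,  0.29156773, -0.52539109]]), 't': array([-0.3526381 , -0.20002172,  1.47054243]), 'shot': 1}
sink [(array([238., 221.,  49.,  21.]), 0.81), (array([365., 170.,  35.,  26.]), 0.65)]
b
[... 677 characters left out ...]
tor_mid [(array([239., 141.,  20.,  24.]), 0.62)]
capacitor_mid [(array([289., 143.,   8.,  18.]), 0.52)]
screwdriver [(array([311., 163.,   6.,  19.]), 0.49)]
wrist {'vfov': 61.34718845028458, 'cx': 251.57243724422966, 'cy': 186.64149102548924, 'k1': -0.0778306684342772, 'hand_eye': array([[-3.55955140e-04, -9.47765133e-01, -3.18968849e-01,
         8.07716699e-02],
       [ 9.99999765e-01, -1.50334982e-04, -6.69259094e-04,
        -2.17916656e-05],
       [ 5.86348258e-04, -3.18969012e-01,  9.47764963e-01,
        -1.41759193e-01],
       [ 0.00000000e+00,  0.00000000e+00,  0.00000000e+00,
         1.00000000e+00]]), 'shot': 3}
sink []
bridge []
motor_mid []
capacitor_mid []
screwdriver []
```

View pics/scene0.png

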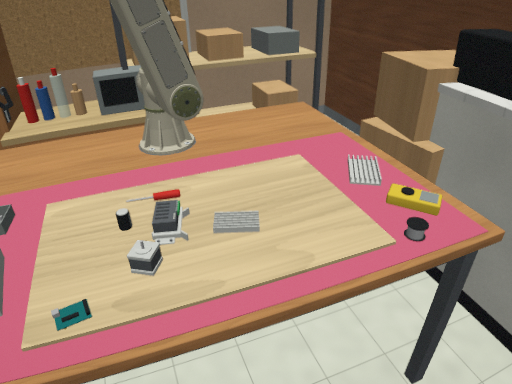

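View pics/side0.png

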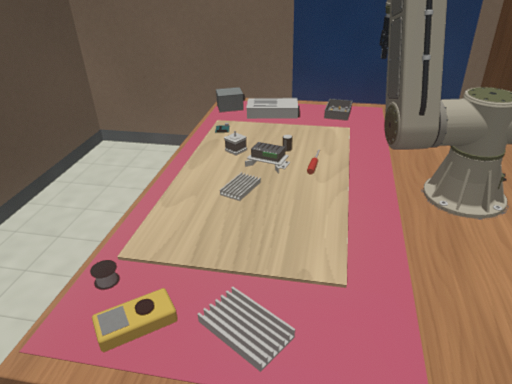

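View pics/wrist0.png

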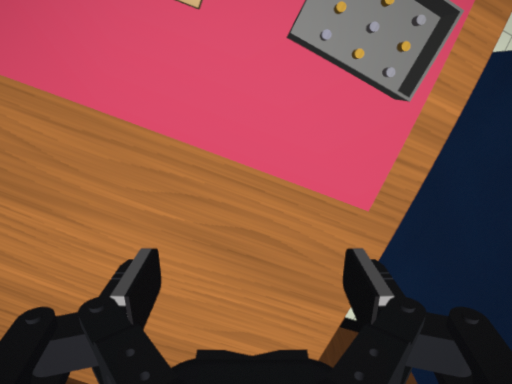

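Run:
```python
from h import *
for n,b in [('scene',[(238,221,49,21),(365,170,35,26)]),('side',[(247,330,98,84),(240,188,40,32)])]:
    p,st=pickle.load(open(n+'0.pkl','rb'))
    for x in b:
        u,v=x[:2]; print(n,x,world(p,[[u,v]],p['z_map'][v,u]).round(3))
p,_=pickle.load(open('scene0.pkl','rb'));c=p['img'][150:300,90:310]
q,_=pickle.load(open('side0.pkl','rb'));d=q['img'][110:230,190:350]
cv2.imwrite('pics/c0.png',cv2.resize(c,None,fx=3.6,fy=3.6,interpolation=2)[:,:,::-1])
cv2.imwrite('pics/d0.png',cv2.resize(d,None,fx=5,fy=5,interpolation=2)[:,:,::-1])
```

```text
scene (238, 221, 49, 21) [[0.66  0.084 0.029]]
scene (365, 170, 35, 26) [[0.551 0.561 0.026]]
side (247, 330, 98, 84) [[0.517 0.581 0.007]]
side (240, 188, 40, 32) [[0.642 0.11  0.03 ]]
```

View pics/c0.png

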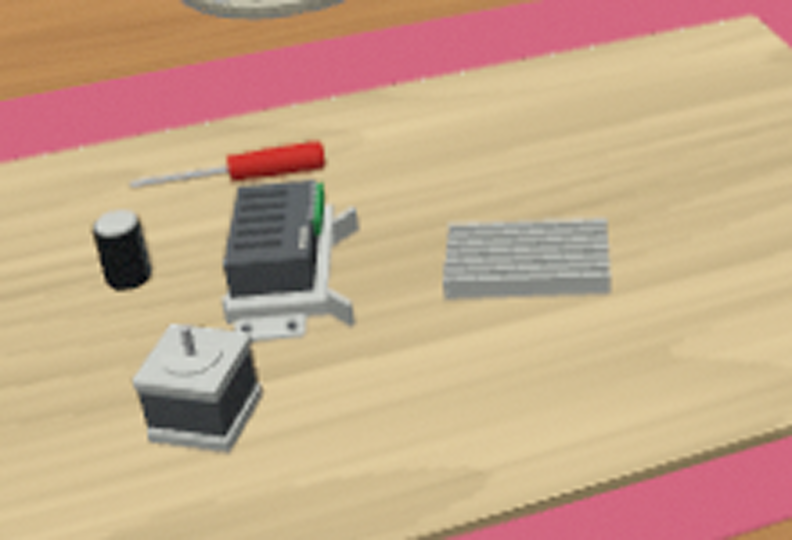

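View pics/d0.png

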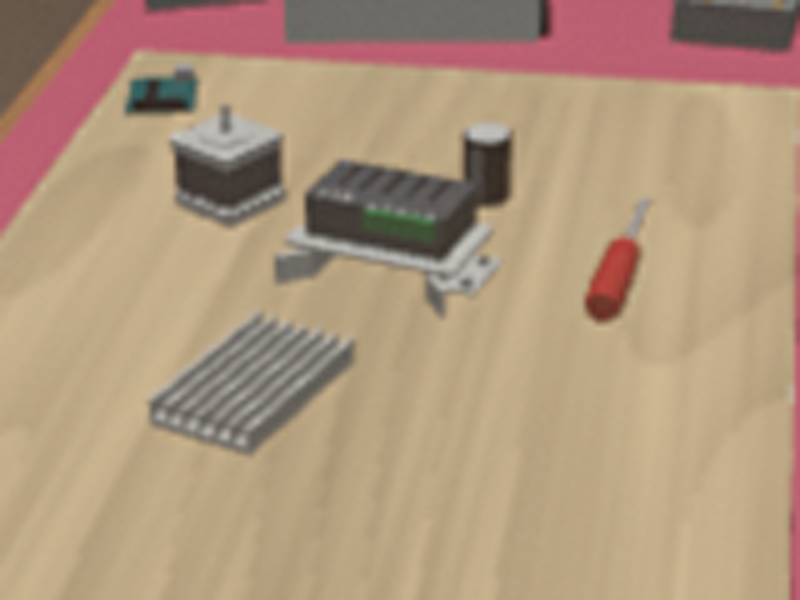

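The scene shows two look-alikes. One is at scene (238,221) / side (240,188), on the plywood by the bracket. The other is at scene (365,170) / side (247,330), on the red mat. Next I'll measure both sizes.

Run:
```python
from h import *
for n in ['scene','side']:
    p,st=pickle.load(open(n+'0.pkl','rb')); p=read_camera(n)
    for d in silhouettes(p,'sink'):
        m=d['mask']; v,u=np.nonzero(m); 
        r=cv2.minAreaRect(world(p,np.c_[u,v],height=0.03)[:,:2].astype(np.float32)*1000)
        print(n,d['box'].round() if hasattr(d['box'],'round') else d['box'],d['conf'],r)
    for th in ['bridge','motor_mid','capacitor_mid','screwdriver']:
        for d in silhouettes(p,th)[:1]:
            v,u=np.nonzero(d['mask']); z=p['z_map'][v,u]; w=world(p,np.c_[u,v][z>0],z[z>0])
            print(n,th,np.median(w,0).round(3),w.min(0).round(3),w.max(0).round(3))
# corners
p,_=pickle.load(open('scene0.pkl','rb'))
c=np.array([(447,220),(607,220),(610,278),(444,282)])/3.6+[90,150]
print(world(p,c,height=.03).round(3))
q,_=pickle.load(open('side0.pkl','rb'))
c=np.array([(258,313),(353,343),(250,440),(152,405)])/5+[190,110]
print(world(q,c,height=.03).round(3))
# ears tips bottoms : scene
c=np.array([(357,210),(352,308)])/3.6+[90,150]; print('ears scene top',world(p,c,height=.033).round(3))
c=np.array([(276,258),(428,285)])/5+[190,110]; print('ears side top',world(q,c,height=.033).round(3))
```

```text
scene [362.8, 172.4, 34.6, 23.1] 0.71 ((552.9637451171875, 552.8421630859375), (101.31513214111328, 193.22665405273438), 59.113189697265625)
scene [237.7, 220.6, 46.8, 24.1] 0.69 ((661.501220703125, 77.38896179199219), (119.84042358398438, 100.96774291992188), 71.29326629638672)
scene [153.9, 193.9, 50.1, 10.1] 0.65 ((453.11614990234375, -108.297607421875), (150.40037536621094, 49.11253356933594), 84.23616027832031)
scene bridge [ 0.635 -0.092  0.054] [ 0.505 -0.139  0.01 ] [ 0.719 -0.022  0.073]
scene motor_mid [ 0.742 -0.163  0.058] [ 0.69  -0.2    0.011] [ 0.765 -0.128  0.088]
scene capacitor_mid [ 0.561 -0.199  0.049] [ 0.528 -0.216  0.013] [ 0.569 -0.184  0.066]
scene screwdriver [ 0.456 -0.074  0.029] [ 0.397 -0.178  0.01 ] [ 0.466 -0.032  0.039]
side [247.8, 328.8, 100.5, 85.3] 0.97 ((519.0000610351562, 587.2122802734375), (109.90756225585938, 176.65025329589844), 58.815616607666016)
side [241.6, 187.9, 42.6, 28.2] 0.69 ((645.1491088867188, 97.81854248046875), (137.06317138671875, 80.04639434814453), 73.31934356689453)
side bridge [ 0.588 -0.07   0.048] [ 0.525 -0.254  0.008] [ 0.676 -0.023  0.072]
side motor_mid [ 0.717 -0.148  0.049] [ 0.685 -0.266  0.01 ] [ 0.761 -0.121  0.084]
side screwdriver [ 0.444 -0.056  0.032] [ 0.43  -0.158  0.009] [ 0.463 -0.026  0.039]
[[0.594 0.037 0.03 ]
 [0.641 0.15  0.03 ]
 [0.708 0.125 0.03 ]
 [0.668 0.015 0.03 ]]
[[0.659 0.019 0.03 ]
 [0.593 0.046 0.03 ]
 [0.63  0.161 0.03 ]
 [0.695 0.134 0.03 ]]
ears scene top [[ 0.558 -0.024  0.033]
 [ 0.676 -0.053  0.033]]
ears side top [[ 0.662 -0.048  0.033]
 [ 0.559 -0.028  0.033]]
```

The sink on the board measures about 120×70 mm and the one on the mat about 180×110 mm. So the smaller one, at scene (238,221), is meant; the crops above show it by the bracket mouth. The third sink detection in the scene picture is really the screwdriver. I'll move the wrist camera over the area.

Request:
send_rows:
  deltas:
    - [[2.3, 2.7, 1, 0, 0, -6.8], [4.6, 5.4, 2, 0, 0, -13.6], [6.9, 8.1, 3, 0, 0, -20.4], [9.2, 10.8, 4, 0, 0, -27.2], [11.5, 13.5, 5, 0, 0, -34], [13.8, 16.2, 6, 0, 0, -40.8], [16.1, 18.9, 7, 0, 0, -47.6], [18.4, 21.6, 7, 0, 0, -54.4], [20.7, 24.3, 7, 0, 0, -61.2], [23, 27, 7, 0, 0, -68], [23, 27, 7, 0, 0, -68]]

```text
clock: 2.6
tcp_pos: [0.417, -0.2865, 0.3015]
orientation: [-0.011, 0.926, -0.377, 0.004]
wrist_force: [-1.0, -0.1, -0.2]
finger_gap: 0.085
```

Request:
send_rows:
  deltas:
    - [[2.3, 2.7, 0, 0, 0, -6.8], [4.6, 5.4, 0, 0, 0, -13.6], [6.9, 8.1, 0, 0, 0, -20.4], [9.2, 10.8, 0, 0, 0, -27.2], [11.5, 13.5, 0, 0, 0, -34], [13.8, 16.2, 0, 0, 0, -40.8], [16.1, 18.9, 0, 0, 0, -47.6], [18.3, 21.6, 0, 0, 0, -55], [18.3, 21.6, 0, 0, 0, -55], [18.3, 21.6, 0, 0, 0, -55]]

```text
clock: 3.6
tcp_pos: [0.1871, -0.2803, 0.302]
orientation: [-0.084, 0.759, -0.644, 0.052]
wrist_force: [-1.1, 0.1, 0.4]
finger_gap: 0.0855
```

Run:
```python
from h import *
st=get_state(); p=read_camera('wrist'); save(p,'w1.png'); pickle.dump((p,st),open('w1.pkl','wb'))
print(st['clock'],st['tcp_pos'],st['orientation'],st['joint_pos'])
for th in ['sink','bridge','motor_mid','capacitor_mid','screwdriver']:
    print(th,[(np.round(d['box']),round(d['conf'],2)) for d in find_in(p,th)])
```

```text
3.6 [ 0.18714461 -0.28028683  0.3019584 ] [-0.08386673  0.75876053 -0.64385689  0.05193394] [-1.40494381 -0.18060383 -0.33130982  1.44937624  0.1954565   3.14109706]
sink [(array([ 28., 271.,  45.,  66.]), 0.77)]
bridge []
motor_mid []
capacitor_mid [(array([ 51., 145.,  41.,  26.]), 0.78), (array([ 39., 204.,  78.,  72.]), 0.34)]
screwdriver [(array([113., 211.,  17.,  88.]), 0.56)]
```

View pics/w1.png

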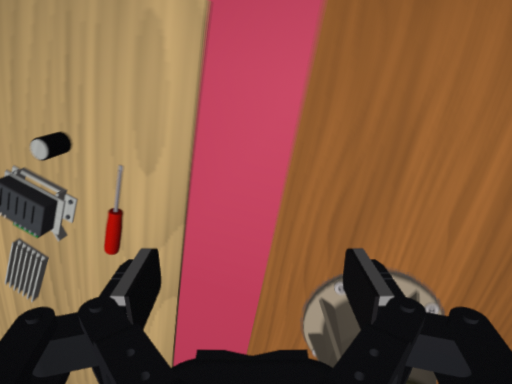

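The last joint ran into its range, because a −102° yaw has to be reached the other way round. I'll check what the commanded pose is with one small row.

Request:
send_rows:
  deltas:
    - [[0, 0, 0, 0, 0, 8], [0, 0, 0, 0, 0, 8]]

```text
clock: 4.1
tcp_pos: [0.1895, -0.2808, 0.3019]
orientation: [-0.088, 0.804, -0.586, 0.046]
wrist_force: [0.2, -0.3, -0.7]
finger_gap: 0.0852
```

```bash
cat >> h.py <<'E'
from scipy.spatial.transform import Rotation as Ro
def down(yaw): # tool z down, tool x at angle yaw(deg)
    a=np.radians(yaw); x=np.array([np.cos(a),np.sin(a),0]); z=np.array([0,0,-1.]); return Ro.from_matrix(np.c_[x,np.cross(z,x),z])
def cur():
    st=get_state(); q=st['orientation']; return st,Ro.from_quat([q[1],q[2],q[3],q[0]])
def need(pos,yaw):
    st,R=cur(); x=R.as_matrix()[:,0]
    return (100*(np.array(pos)-st['tcp_pos'])).round(2), np.degrees((down(yaw)*R.inv()).as_rotvec()).round(2), np.degrees(np.arctan2(x[1],x[0])).round(2)
E
python3 -c "
from h import *
for y in (-72,-40,0,20): print(y,need([.4,-.2,.3],y))"
```

```text
-72 (array([21.05,  8.08, -0.19]), array([-5.1 , 10.18,  0.22]), np.float64(-72.05))
-40 (array([21.05,  8.08, -0.19]), array([-7.81,  8.49, 32.11]), np.float64(-72.05))
0 (array([21.05,  8.08, -0.19]), array([-10.81,   5.6 ,  71.96]), np.float64(-72.05))
20 (array([21.05,  8.08, -0.19]), array([-12.13,   3.79,  91.88]), np.float64(-72.05))
```

Request:
send_rows:
  deltas:
    - [[1.8, 0.7, 0, -1, 0.3, 7.7], [3.6, 1.4, 0, -2, 0.6, 15.4], [5.4, 2.1, 0, -3, 0.9, 23.1], [7.2, 2.8, 0, -4, 1.2, 30.8], [9, 3.5, 0, -5, 1.5, 38.5], [10.8, 4.2, 0, -6, 1.9, 46.2], [12.6, 4.9, 0, -7, 2.2, 53.9], [14.4, 5.6, 0, -8, 2.5, 61.6], [16.2, 6.3, 0, -9, 2.8, 69.3], [18, 7, 0, -10, 3.1, 77], [19.8, 7.7, 0, -11.1, 3.5, 84.6], [21, 8, 0, -12.1, 3.8, 91.9]]

```text
clock: 5.3
tcp_pos: [0.4008, -0.1991, 0.3017]
orientation: [-0.0, 0.985, 0.175, 0.0]
wrist_force: [0.1, 0.5, -0.0]
finger_gap: 0.0856
```

Request:
send_rows:
  deltas:
    - [[1.8, 1, 0, 0, 0, 8], [3.6, 2, 0, 0, 0, 16], [5.4, 3, 0, 0, 0, 24], [7.2, 4, 0, 0, 0, 32], [9, 5, 0, 0, 0, 40], [10.8, 6, 0, 0, 0, 48], [12.6, 7, 0, 0, 0, 56], [14.4, 8, 0, 0, 0, 64], [16.2, 9, 0, 0, 0, 72], [18, 10, 0, 0, 0, 80], [19.8, 11, 0, 0, 0, 88], [21, 12, 0, 0, 0, 96]]

```text
clock: 6.5
tcp_pos: [0.6106, -0.0787, 0.301]
orientation: [-0.001, 0.529, 0.849, 0.0]
wrist_force: [-0.1, -0.2, -0.5]
finger_gap: 0.0855
```

```bash
python3 -c "
from h import *
print(get_state()['joint_pos'],get_state()['tcp_pos'])
for y in (170,258): print(y,need([.62,-.05,.3],y))"
```

```text
[-2.58760585e-01  3.93480309e-01  3.30349981e-01  1.50892435e+00
  4.83578764e-04  8.55854709e-01] [ 0.6106182  -0.07872223  0.3010313 ]
170 (array([ 0.94,  2.87, -0.1 ]), array([-1.000e-02, -8.000e-02,  5.386e+01]), np.float64(116.14))
258 (array([ 0.94,  2.87, -0.1 ]), array([ 6.0000e-02, -8.0000e-02,  1.4186e+02]), np.float64(116.14))
```

Request:
send_rows:
  deltas:
    - [[0, 0.2, 0, 0, 0, 8], [0, 0.4, 0, 0, 0, 16], [0, 0.6, 0, 0, 0, 24], [0, 0.8, 0, 0, 0, 32], [0, 1, 0, 0, 0, 40], [0, 1.2, 0, 0, 0, 48], [0, 1.4, 0, 0, 0, 56], [0, 1.6, 0, 0, 0, 64], [0, 1.8, 0, 0, 0, 72], [0, 2, 0, 0, 0, 80], [0, 2.2, 0, 0, 0, 88], [0, 2.4, 0, 0, 0, 96]]

```text
clock: 7.7
tcp_pos: [0.6095, -0.0551, 0.3014]
orientation: [-0.0, -0.277, 0.961, -0.0]
wrist_force: [0.7, 0.1, -0.0]
finger_gap: 0.0854
```

Request:
send_rows:
  deltas:
    - [[0, 0, 0, 0, 0, 8], [0, 0, 0, 0, 0, 16], [0, 0, 0, 0, 0, 24], [0, 0, 0, 0, 0, 32], [0, 0, 0, 0, 0, 40], [0, 0, 0, 0, 0, 46], [0, 0, 0, 0, 0, 46], [0, 0, 0, 0, 0, 46]]

```text
clock: 8.5
tcp_pos: [0.6093, -0.0555, 0.3016]
orientation: [-0.0, -0.627, 0.779, -0.0]
wrist_force: [0.5, -0.6, 0.2]
finger_gap: 0.0856
```

Run:
```python
from h import *
st=get_state(); p=read_camera('wrist'); save(p,'w2.png'); pickle.dump((p,st),open('w2.pkl','wb'))
print(st['clock'],st['tcp_pos'],st['orientation'],st['joint_pos'])
for th in ['sink','bridge','motor_mid','capacitor_mid','screwdriver']:
    print(th,[(np.round(d['box']),round(d['conf'],2)) for d in find_in(p,th)])
```

```text
8.5 [ 0.60926043 -0.05545791  0.30162115] [-3.00168209e-04 -6.27459702e-01  7.78648948e-01 -2.19191700e-04] [-2.21548886e-01  3.84086125e-01  3.17908468e-01  1.50464857e+00
 -7.42758268e-04 -1.57812191e+00]
sink [(array([247., 238.,  56.,  80.]), 0.72)]
bridge [(array([257., 121., 104.,  73.]), 0.81)]
motor_mid [(array([138.,  79.,  63.,  65.]), 0.55)]
capacitor_mid [(array([280.,  17.,  30.,  31.]), 0.61), (array([256., 119., 107.,  74.]), 0.21)]
screwdriver [(array([374.,  71.,  23., 133.]), 0.57), (array([248., 238.,  58.,  85.]), 0.24)]
```

View pics/w2.png

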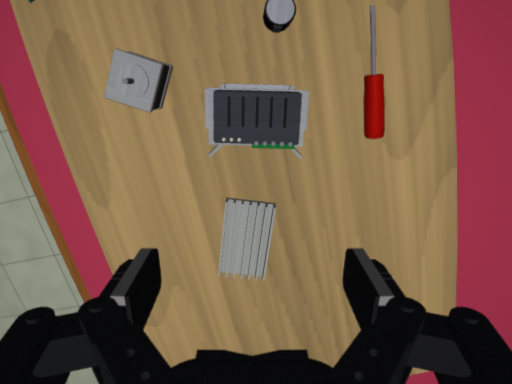

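The wrist view shows the sink (247,238), the bridge (257,120) with its mouth and ears towards the sink, the motor (138,79), the capacitor (280,13) and the screwdriver (374,80). I'll enlarge it to get the corners.

Run:
```python
from h import *
p,st=pickle.load(open('w2.pkl','rb'))
c=p['img'][75:290,190:325]
cv2.imwrite('pics/w2c.png',cv2.resize(c[:95],None,fx=5.5,fy=5.5,interpolation=2)[:,:,::-1])
cv2.imwrite('pics/w2d.png',cv2.resize(c[115:],None,fx=5.5,fy=5.5,interpolation=2)[:,:,::-1])
for n,pp,s in [('w',p,st)]:
    d=silhouettes(read_camera('wrist'),'sink')[0]; m=d['mask'].astype(np.uint8)
    v,u=np.nonzero(m); w=world(pp,np.c_[u,v],height=.03,st=s)
    print(cv2.minAreaRect((w[:,:2]*1000).astype(np.float32)))
    z=p['z_map'][v,u]; W=world(pp,np.c_[u,v],z,st=s); print('h',np.median(W,0),np.percentile(W[:,2],[5,95]))
```

```text
((645.8154296875, 77.09903717041016), (127.64434051513672, 72.58538818359375), 70.6256103515625)
h [0.64530523 0.07505069 0.01759716] [0.01541685 0.02984216]
```

View pics/w2c.png

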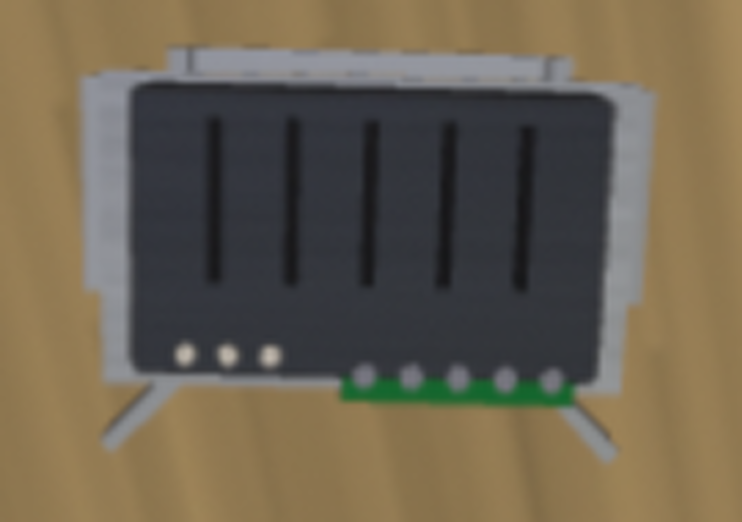

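View pics/w2d.png

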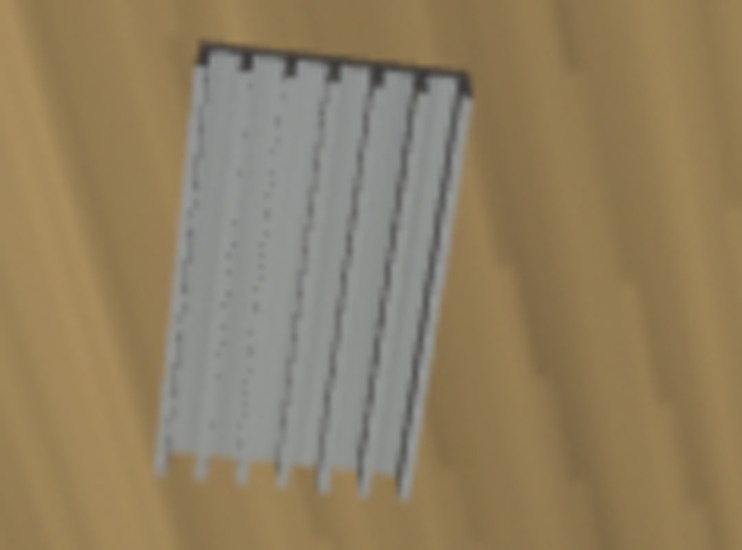

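Run:
```python
from h import *
p,st=pickle.load(open('w2.pkl','rb'))
px=lambda a,o: np.array(a)/5.5+o
w=world(p,px([(196,68),(468,96),(404,498),(160,475)],[190,190]),height=.03,st=st)[:,:2]
wb=world(p,px([(202,42),(466,73)],[190,190]),height=.012,st=st)[:,:2]
print('sink',w.round(4),'bottom front',wb.round(4))
print('sides',np.linalg.norm(np.roll(w,-1,0)-w,axis=1).round(4),'centre',w.mean(0).round(4))
ax=(w[0]+w[1]-w[2]-w[3]);print('axis deg',np.degrees(np.arctan2(ax[1],ax[0])), [np.degrees(np.arctan2(*(d[::-1]))).round(1) for d in (w[0]-w[3],w[1]-w[2],w[1]-w[0],w[2]-w[3])])
e=world(p,px([(105,445),(614,458)],[190,75]),height=.033,st=st)[:,:2]
d=world(p,px([(104,382),(620,393)],[190,75]),height=.036,st=st)[:,:2]
k=world(p,px([(82,75),(655,92)],[190,75]),height=.036,st=st)[:,:2]
l=world(p,px([(168,47),(570,60)],[190,75]),height=.024,st=st)[:,:2]
for n,x in (('ear',e),('deckfront',d),('deckback',k),('lip',l)):
    v=x[1]-x[0]; print(n,x.round(4),'mid',x.mean(0).round(4),'w',np.linalg.norm(v).round(4),'ang',np.degrees(np.arctan2(v[1],v[0])).round(2))
```

```text
sink [[0.6593 0.014 ]
 [0.5945 0.0358]
 [0.634  0.1484]
 [0.6973 0.1271]] bottom front [[0.659  0.0138]
 [0.594  0.0368]]
sides [0.0683 0.1193 0.0668 0.1193] centre [0.6463 0.0813]
axis deg -108.92785210415991 [np.float64(-108.6), np.float64(-109.3), np.float64(161.4), np.float64(161.4)]
ear [[ 0.6645 -0.0544]
 [ 0.5476 -0.0257]] mid [ 0.606  -0.0401] w 0.1204 ang 166.19
deckfront [[ 0.6604 -0.0695]
 [ 0.5439 -0.0415]] mid [ 0.6022 -0.0555] w 0.1198 ang 166.46
deckback [[ 0.648  -0.1373]
 [ 0.5248 -0.1068]] mid [ 0.5864 -0.122 ] w 0.1269 ang 166.1
lip [[ 0.6291 -0.139 ]
 [ 0.5407 -0.1169]] mid [ 0.5849 -0.128 ] w 0.0911 ang 165.96
```

```bash
python3 -c "
from h import *
print(need([.6787,.1759,.10],-108.9))"
```

```text
(array([  6.98,  23.19, -20.21]), array([ 0.05,  0.01, -6.78]), np.float64(-102.12))
```

Request:
send_rows:
  deltas:
    - [[0.9, 2.9, 0, 0, 0, -1], [1.8, 5.8, 0, 0, 0, -2], [2.6, 8.7, 0, 0, 0, -3], [3.5, 11.6, 0, 0, 0, -4], [4.4, 14.5, 0, 0, 0, -5], [5.2, 17.4, -2, 0, 0, -6], [6.1, 20.3, -5, 0, 0, -6.8], [7, 23.2, -8, 0, 0, -6.8], [7, 23.2, -11, 0, 0, -6.8], [7, 23.2, -14, 0, 0, -6.8], [7, 23.2, -17, 0, 0, -6.8], [7, 23.2, -20, 0, 0, -6.8]]
  jaw: -0.2

```text
clock: 10.1
tcp_pos: [0.6788, 0.1762, 0.1009]
orientation: [-0.0, -0.581, 0.814, -0.0]
wrist_force: [-0.3, 0.9, 0.6]
finger_gap: 0.0338
```

Request:
send_rows:
  deltas:
    - [[0, 0, 0, 0, 0, 0], [0, 0, 0, 0, 0, 0], [0, 0, 0, 0, 0, 0]]

```text
clock: 10.4
tcp_pos: [0.6803, 0.1761, 0.1045]
orientation: [0.001, -0.581, 0.814, -0.001]
wrist_force: [0.7, -0.5, 0.1]
finger_gap: 0.0342
```

Run:
```python
from h import *
st=get_state(); p=read_camera('wrist'); save(p,'w3.png'); pickle.dump((p,st),open('w3.pkl','wb'))
print(st['finger_gap'],need([.6787,.1759,.015],-108.9))
q=read_camera('side'); c=q['img'][60:260,150:350]; cv2.imwrite('pics/s3.png',cv2.resize(c,None,fx=3,fy=3)[:,:,::-1])
```

```text
0.034247856689885746 (array([-0.17, -0.02, -8.97]), array([0.02, 0.23, 0.  ]), np.float64(-108.9))
```

View pics/w3.png

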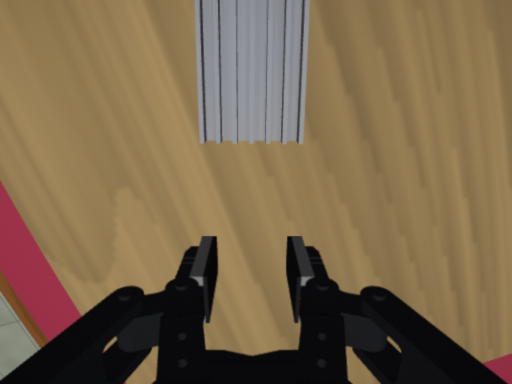

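View pics/s3.png

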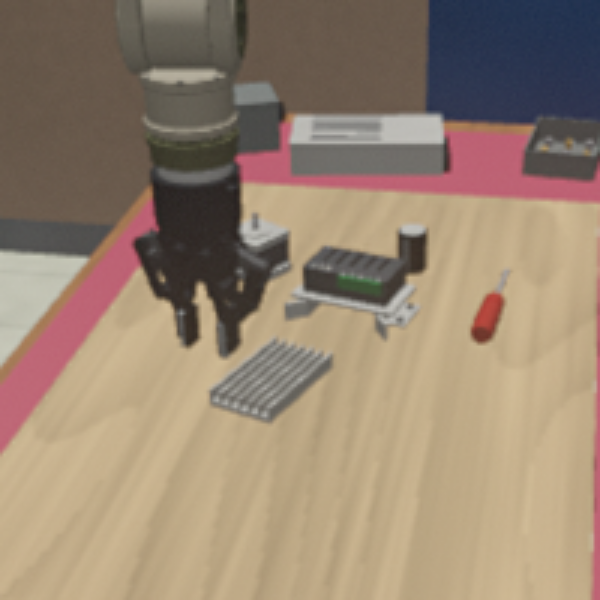

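The sink sits centred and parallel ahead of the fingers: its trailing edge runs along row 142 from column 200 to 305, with the fingertips at (208,237) and (296,237). Now the gap to the fingertips.

Run:
```python
from h import *
p,st=pickle.load(open('w3.pkl','rb'))
w=world(p,[(200,142),(305,142),(252,142)],height=.03,st=st); print(w.round(4))
q=st['orientation'];R=Ro.from_quat([q[1],q[2],q[3],q[0]])
print('tool',R.inv().apply(w-st['tcp_pos']).round(4))
H=np.array(p['hand_eye'])
for uv in [(205,240),(300,240),(212,250),(293,250),(213,280),(198,260)]:
    z=p['z_map'][uv[1],uv[0]]; c=rays(p,[uv])*z; print(uv,z,(c@H[:3,:3].T+H[:3,3]).round(4))
print(get_state()['tcp_pos'])
```

```text
[[0.699  0.1256 0.03  ]
 [0.6319 0.1486 0.03  ]
 [0.6658 0.1371 0.03  ]]
tool [[ 0.0417 -0.0338  0.0746]
 [ 0.0417  0.0371  0.0743]
 [ 0.0417  0.0013  0.0744]]
(205, 240) 0.14971104 [[ 0.0112 -0.0208 -0.0076]]
(300, 240) 0.14853632 [[ 0.0118  0.0232 -0.0087]]
(212, 250) 0.1403432 [[ 0.0115 -0.0164 -0.0173]]
(293, 250) 0.14045237 [[ 0.0115  0.0189 -0.0173]]
(213, 280) 0.14292377 [[-0.0025 -0.0163 -0.0193]]
(198, 260) 0.13326703 [[ 0.0111 -0.0214 -0.0249]]
[0.68040926 0.17615206 0.10466364]
```

Request:
send_rows:
  deltas:
    - [[0, 0, -2, 0, 0, 0], [0, 0, -4, 0, 0, 0], [0, 0, -5.5, 0, 0, 0], [0, 0, -6.5, 0, 0, 0], [0, 0, -7.3, 0, 0, 0], [0, 0, -8, 0, 0, 0], [0, 0, -8.5, 0, 0, 0], [0, 0, -8.6, 0, 0, 0], [0, 0, -8.6, 0, 0, 0], [0, 0, -8.6, 0, 0, 0]]

```text
clock: 11.5
tcp_pos: [0.6793, 0.1761, 0.0167]
orientation: [0.0, -0.581, 0.814, -0.001]
wrist_force: [-0.6, -1.2, -0.3]
finger_gap: 0.0344
```

Run:
```python
from h import *
st=get_state();print(st['tcp_pos'],st['wrist_force'],need([.6787,.1759,.015],-108.9))
q=read_camera('side'); c=q['img'][100:230,150:350]; cv2.imwrite('pics/s4.png',cv2.resize(c,None,fx=4,fy=4)[:,:,::-1])
# plan: bridge frame
u=np.array([-0.2385,-0.9711]); v=np.array([.9711,-.2385]); M=np.array([.602,-.0565])
c=np.array([.6464,.0808]); a0=-108.9+103.8
x=(c-M)@u; y=(c-M)@v; print('x,y',x,y)
def phi(s): return np.interp(s,[0,25,45,90,200],[a0,-10,-10,0,0])
S=0.; P=np.array([x,y])
for i in range(1,160):
    f=np.radians(phi(S+.5)); P=P+.001*np.array([np.cos(f),np.sin(f)]); S+=1
    if i%7==0 or P[0]>.0099:
        f=np.radians(phi(S)); a=np.array([np.cos(f),np.sin(f)]); T=P-.071*a; t=M+T[0]*u+T[1]*v
        print(i,'sink',(P*1000).round(1),'phi',phi(S).round(1),'tcp',(100*t).round(2))
    if P[0]>.0099: break
```

```text
[0.67928046 0.17605908 0.01665995] [-0.55712675 -1.21541406 -0.2719769 ] (array([-0.06, -0.02, -0.17]), array([ 0.04,  0.05, -0.01]), np.float64(-108.89))
x,y -0.14392143 0.010370789999999996
7 sink [-137.     9.7] phi -6.5 tcp [66.86 14.08]
14 sink [-130.     8.8] phi -7.8 tcp [66.77 13.36]
21 sink [-123.1    7.8] phi -9.2 tcp [66.66 12.65]
28 sink [-116.2    6.6] phi -10.0 tcp [66.47 11.97]
35 sink [-109.3    5.4] phi -10.0 tcp [66.19 11.33]
42 sink [-102.4    4.1] phi -10.0 tcp [65.91 10.69]
49 sink [-95.5   3. ] phi -9.1 tcp [65.53 10.09]
56 sink [-88.6   1.9] phi -7.6 tcp [65.09  9.52]
63 sink [-81.6   1.1] phi -6.0 tcp [64.66  8.93]
70 sink [-74.7   0.5] phi -4.4 tcp [64.25  8.33]
77 sink [-67.7   0. ] phi -2.9 tcp [63.86  7.72]
84 sink [-60.7  -0.2] phi -1.3 tcp [63.48  7.1 ]
91 sink [-53.7  -0.3] phi 0.0 tcp [63.14  6.46]
98 sink [-46.7  -0.3] phi 0.0 tcp [62.98  5.78]
105 sink [-39.7  -0.3] phi 0.0 tcp [62.81  5.11]
112 sink [-32.7  -0.3] phi 0.0 tcp [62.64  4.43]
119 sink [-25.7  -0.3] phi 0.0 tcp [62.48  3.75]
126 sink [-18.7  -0.3] phi 0.0 tcp [62.31  3.07]
133 sink [-11.7  -0.3] phi 0.0 tcp [62.14  2.39]
140 sink [-4.7 -0.3] phi 0.0 tcp [61.98  1.71]
147 sink [ 2.3 -0.3] phi 0.0 tcp [61.81  1.03]
154 sink [ 9.3 -0.3] phi 0.0 tcp [61.64  0.35]
155 sink [10.3 -0.3] phi 0.0 tcp [61.62  0.25]
```

View pics/s4.png

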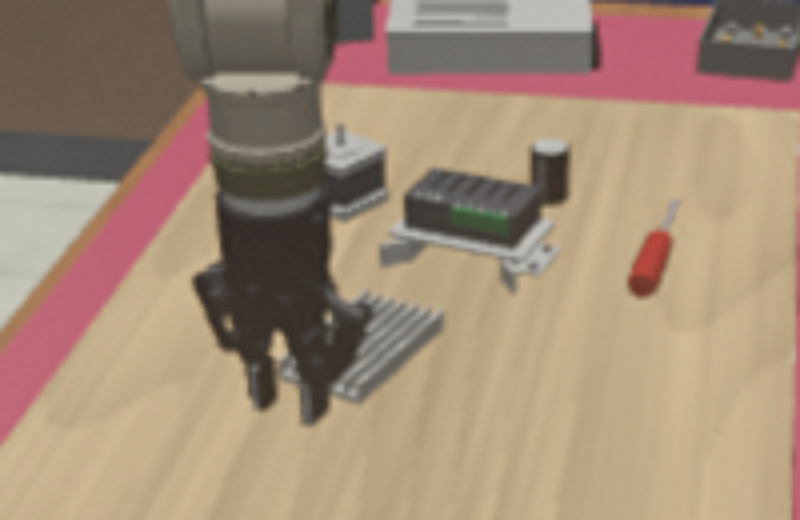

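Request:
send_rows:
  deltas:
    - [[-0.35, -1.0, -0.1, 0, 0, 0], [-0.7, -2.0, -0.1, 0, 0, 0], [-0.9, -2.6, -0.1, 0, 0, 0], [-1.0, -2.9, -0.1, 0, 0, 0], [-1.04, -3.5, -0.1, 0, 0, -1.4], [-1.13, -4.25, -0.1, 0, 0, -2.7], [-1.24, -4.95, -0.1, 0, 0, -4.1], [-1.43, -5.63, -0.1, 0, 0, -4.9], [-1.71, -6.27, -0.1, 0, 0, -4.9], [-1.99, -6.91, -0.1, 0, 0, -4.9], [-1.99, -6.91, -0.1, 0, 0, -4.9], [-1.99, -6.91, -0.1, 0, 0, -4.9]]

```text
clock: 12.75
tcp_pos: [0.6587, 0.1064, 0.0152]
orientation: [-0.001, -0.546, 0.838, -0.0]
wrist_force: [-1.2, 0.8, -0.4]
finger_gap: 0.0342
```

```bash
cat > look.py <<'E'
import sys
from h import *
n=sys.argv[1]
st=get_state(); p=read_camera('wrist'); q=read_camera('side'); r=read_camera('scene')
pickle.dump((p,st,q,r),open(n+'.pkl','wb'))
save(p,n+'w.png')
a=cv2.resize(q['img'][110:230,190:330],(400,343),interpolation=2); b=cv2.resize(r['img'][150:270,90:290],(400,240),interpolation=2)
o=np.zeros((343,800,3),np.uint8); o[:,:400]=a; o[:240,400:]=b
cv2.imwrite('pics/'+n+'s.png',o[:,:,::-1])
print(st['clock'],st['tcp_pos'].round(4),st['wrist_force'].round(1),need(st['tcp_pos'],-103.8)[2])
E
python3 look.py a5
```

```text
12.75 [0.6587 0.1064 0.0152] [-1.2  0.8 -0.4] -113.78
```

View pics/a5w.png

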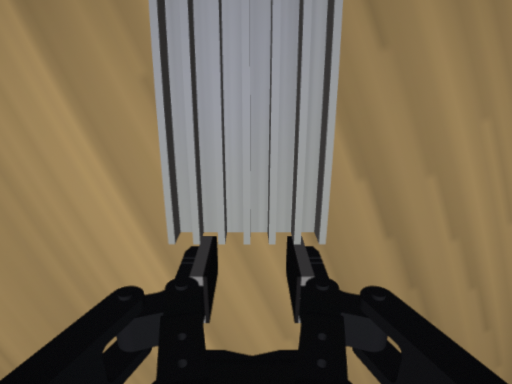

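View pics/a5s.png

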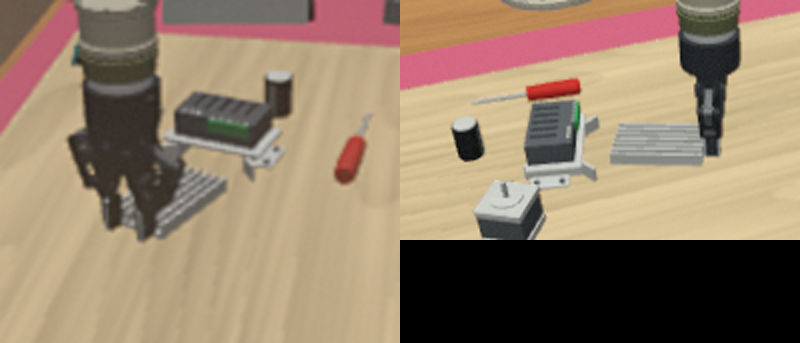

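The sink is in contact and square to the hand: its trailing corners are at (172,244) and (322,244) in the wrist view. I'll work out its pose and plan again.

```bash
cat > plan.py <<'E'
from h import *
u=np.array([-0.2385,-0.9711]); v=np.array([.9711,-.2385]); M=np.array([.602,-.0565])
def pose(n,L,Rr):
    p,st=pickle.load(open(n+'.pkl','rb'))[:2]
    w=world(p,[L,Rr],height=.03,st=st)[:,:2]; e=w[0]-w[1]; h=np.array([e[1],-e[0]]);h/=np.linalg.norm(h)
    if h@u<0:h=-h
    c=w.mean(0)+.06*h; phi=np.degrees(np.arctan2(h@v,h@u))
    print('width',np.linalg.norm(e),'sink x,y mm from mouth',((c-M)@u*1000).round(1),((c-M)@v*1000).round(1),'phi',phi.round(2), 'tcp behind', ((c-st['tcp_pos'][:2])@h*1000).round(1),'side',((c-st['tcp_pos'][:2])@np.array([-h[1],h[0]])*1000).round(1))
E
python3 - <<'E'
from plan import *
pose('a5',(172,244),(322,244))
E
```

```text
width 0.06638757225447497 sink x,y mm from mouth -99.6 4.7 phi -10.05 tcp behind 73.0 side 1.2
```

Request:
send_rows:
  deltas:
    - [[-0.37, -0.58, 0, 0, 0, 0.9], [-0.81, -1.15, 0, 0, 0, 2.4], [-1.24, -1.74, 0, 0, 0, 4], [-1.65, -2.34, 0, 0, 0, 5.6], [-2.04, -2.95, 0, 0, 0, 7.1], [-2.42, -3.57, 0, 0, 0, 8.7], [-2.42, -3.57, 0, 0, 0, 8.7], [-2.42, -3.57, 0, 0, 0, 8.7]]

```text
clock: 13.7
tcp_pos: [0.6347, 0.071, 0.0152]
orientation: [-0.0, -0.608, 0.794, -0.0]
wrist_force: [0.4, -0.0, 0.2]
finger_gap: 0.0341
```

```bash
python3 look.py a6
```

```text
13.7 [0.6347 0.071  0.0152] [ 0.4 -0.   0.2] -105.09
```

View pics/a6w.png

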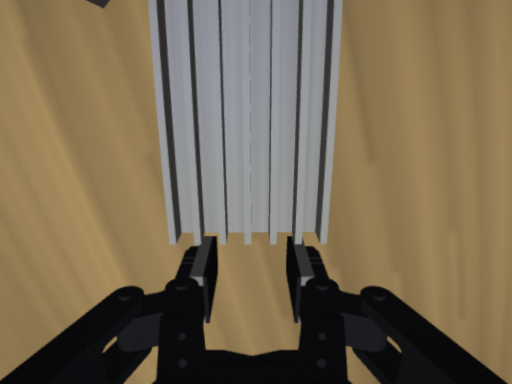

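View pics/a6s.png

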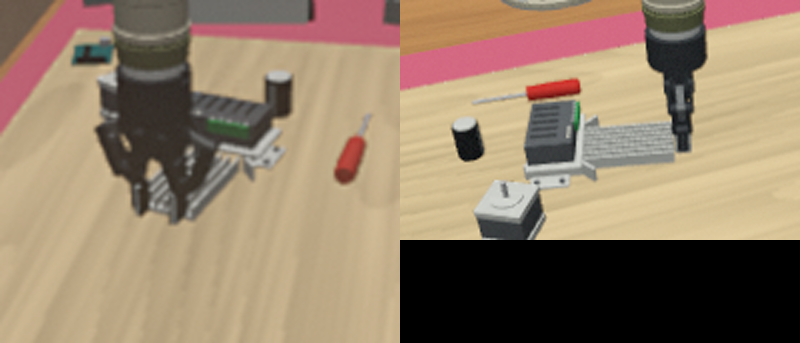

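Run:
```python
from plan import *
pose('a6',(173,244),(323,244))
p,st,q,r=pickle.load(open('a6.pkl','rb'))
for y in(.061,-.061):
  X=M+u*-.017+v*y
  for z in(.033,.012): print(y,z,proj(p,[[*X,z]],st).round(0),proj(r,[[*X,z]]).round(0))
c=p['img'][0:110,60:400]; cv2.imwrite('pics/a6c.png',cv2.resize(c,None,fx=2.3,fy=2.3)[:,:,::-1])
c=r['img'][190:250,150:240]; cv2.imwrite('pics/a6r.png',cv2.resize(c,None,fx=8,fy=8,interpolation=2)[:,:,::-1])
```

```text
width 0.06641005058424182 sink x,y mm from mouth -58.7 0.3 phi -1.37 tcp behind 72.9 side 0.7
0.061 0.033 [[73. -8.]] [[186. 233.]]
0.061 0.012 [[99.  4.]] [[187. 240.]]
-0.061 0.033 [[419. -17.]] [[188. 206.]]
-0.061 0.012 [[394.  -4.]] [[189. 212.]]
```

View pics/a6c.png

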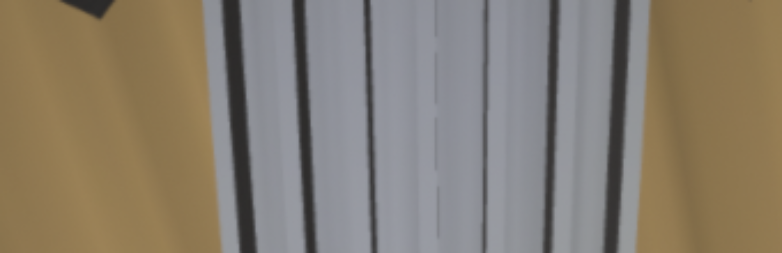

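View pics/a6r.png

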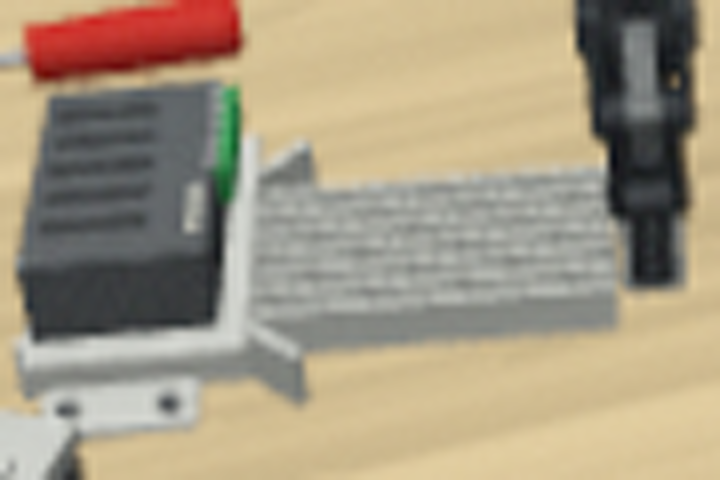

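Request:
send_rows:
  deltas:
    - [[-0.34, -0.64, 0, 0, 0, 1.3], [-0.5, -1.32, 0, 0, 0, 1.3], [-0.67, -1.99, 0, 0, 0, 1.3], [-0.84, -2.67, 0, 0, 0, 1.3], [-1.0, -3.35, 0, 0, 0, 1.3], [-1.17, -4.03, 0, 0, 0, 1.3], [-1.34, -4.71, 0, 0, 0, 1.3], [-1.34, -4.71, 0, 0, 0, 1.3]]

```text
clock: 14.65
tcp_pos: [0.6211, 0.0227, 0.0151]
orientation: [-0.001, -0.617, 0.787, -0.001]
wrist_force: [-0.4, 0.2, -0.0]
finger_gap: 0.0341
```

```bash
python3 look.py a7
python3 - <<'E'
from plan import *
p,st,q,r=pickle.load(open('a7.pkl','rb'))
c=r['img'][190:250,150:240]; cv2.imwrite('pics/a7r.png',cv2.resize(c,None,fx=8,fy=8,interpolation=2)[:,:,::-1])
E
```

```text
14.65 [0.6211 0.0227 0.0151] [-0.4  0.2 -0. ] -103.81
```

View pics/a7w.png

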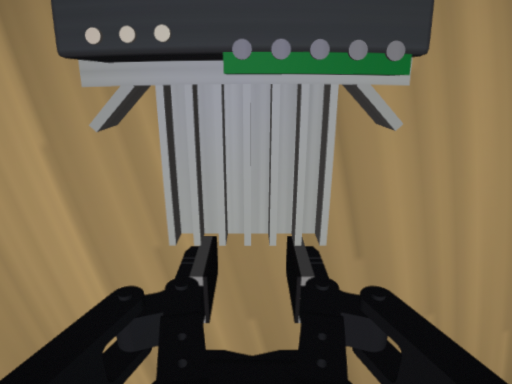

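View pics/a7r.png

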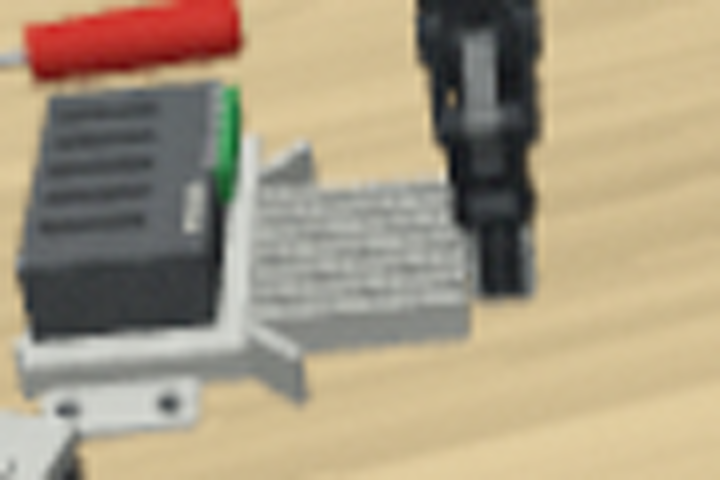

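The wrist view shows the sink straight and centred in the mouth: the ear tips at columns 97 and 398 and the sink edges at 172 and 323 share a middle of about 247.5. I'll push on gently towards the stop.

Request:
send_rows:
  deltas:
    - [[-0.12, -0.48, 0, 0, 0, 0], [-0.24, -0.97, 0, 0, 0, 0], [-0.34, -1.36, 0, 0, 0, 0], [-0.4, -1.65, 0, 0, 0, 0], [-0.43, -1.75, 0, 0, 0, 0], [-0.43, -1.75, 0, 0, 0, 0]]

```text
clock: 15.4
tcp_pos: [0.617, 0.0061, 0.0151]
orientation: [-0.0, -0.617, 0.787, -0.001]
wrist_force: [0.2, -0.5, -0.9]
finger_gap: 0.0341
```

Request:
send_rows:
  deltas:
    - [[-0.02, -0.1, 0, 0, 0, 0], [-0.05, -0.19, 0, 0, 0, 0], [-0.07, -0.29, 0, 0, 0, 0], [-0.07, -0.29, 0, 0, 0, 0]]

```text
clock: 15.8
tcp_pos: [0.6164, 0.0042, 0.0151]
orientation: [0.0, -0.617, 0.787, -0.0]
wrist_force: [0.9, 3.8, 1.2]
finger_gap: 0.0345
```

```bash
python3 look.py a8
```

```text
15.8 [0.6164 0.0042 0.0151] [0.9 3.8 1.2] -103.76
```

View pics/a8w.png

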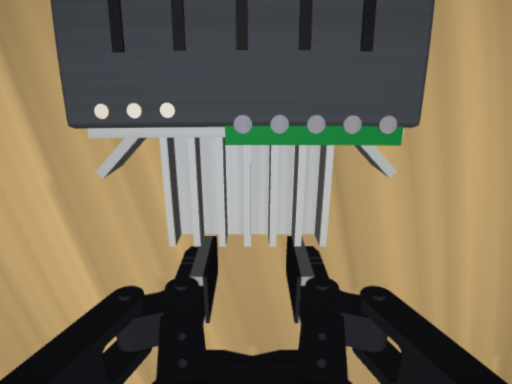

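The force is rising. I'll advance in 1 mm steps to confirm contact with the stop.

Request:
send_rows:
  deltas:
    - [[-0.02, -0.1, 0, 0, 0, 0], [-0.02, -0.1, 0, 0, 0, 0]]

```text
clock: 16.15
tcp_pos: [0.6163, 0.0042, 0.0152]
orientation: [0.001, -0.618, 0.787, 0.001]
wrist_force: [1.1, 8.2, -0.2]
finger_gap: 0.0337
```

Request:
send_rows:
  deltas:
    - [[-0.02, -0.1, 0, 0, 0, 0], [-0.02, -0.1, 0, 0, 0, 0]]

```text
clock: 16.35
tcp_pos: [0.6162, 0.0042, 0.0152]
orientation: [0.002, -0.618, 0.786, 0.001]
wrist_force: [1.8, 10.9, -0.3]
finger_gap: 0.0343
```

The hand stalls at y=0.0042 while the force climbs along the bracket axis, so the sink is against the rigid stop. I'll back away along the axis, then go up.

Request:
send_rows:
  deltas:
    - [[0.05, 0.2, 0, 0, 0, 0], [0.12, 0.5, 0, 0, 0, 0], [0.25, 1.0, 0, 0, 0, 0], [0.5, 2, 0, 0, 0, 0], [0.75, 3, 0, 0, 0, 0], [1.2, 5, 0, 0, 0, 0], [1.2, 5, 2, 0, 0, 0], [1.2, 5, 5, 0, 0, 0], [1.2, 5, 9, 0, 0, 0], [1.2, 5, 13, 0, 0, 0], [1.2, 5, 13, 0, 0, 0], [1.2, 5, 13, 0, 0, 0]]

```text
clock: 17.55
tcp_pos: [0.6291, 0.0523, 0.1465]
orientation: [0.001, -0.617, 0.787, -0.002]
wrist_force: [0.1, -0.6, -0.9]
finger_gap: 0.0342
```

```bash
python3 look.py a9
python3 - <<'E'
from plan import *
p,st,q,r=pickle.load(open('a9.pkl','rb'))
c=r['img'][190:250,150:240]; cv2.imwrite('pics/a9r.png',cv2.resize(c,None,fx=8,fy=8,interpolation=2)[:,:,::-1])
E
```

```text
17.55 [0.6291 0.0523 0.1465] [ 0.1 -0.6 -0.9] -103.77
```

View pics/a9w.png

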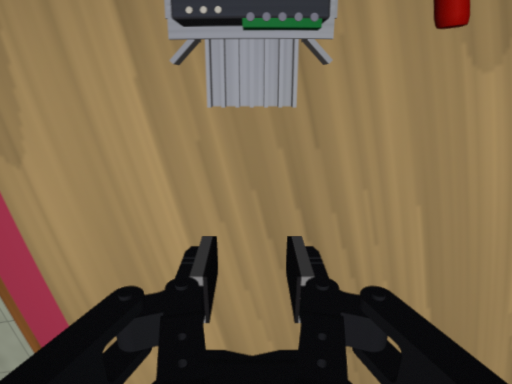

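View pics/a9s.png

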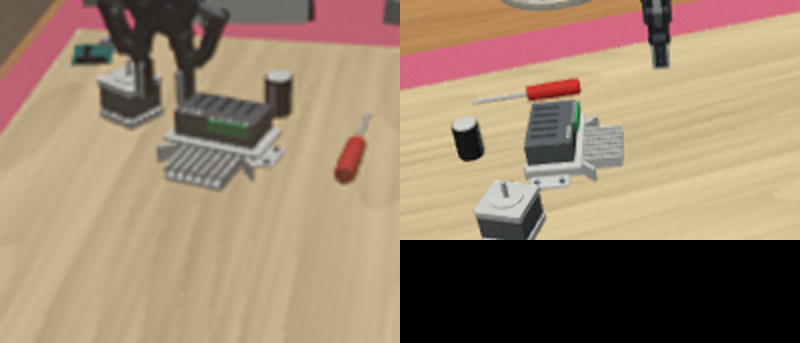

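The hand is clear and the sink sits under the deck, its trailing corners at (207,107) and (298,107) and the ear tips at (174,63) and (328,63). I'll measure how far it sticks out.

Run:
```python
from plan import *
pose('a9',(207,107),(298,107))
p,st,q,r=pickle.load(open('a9.pkl','rb'))
e=world(p,[(172,63),(330,63)],height=.033,st=st)[:,:2]; t=world(p,[(207,107),(298,107)],height=.03,st=st)[:,:2]
print('tip-trailing mm',((e.mean(0)-t.mean(0))@u*1000).round(1),'lat',((e.mean(0)-t.mean(0))@v*1000).round(1))
p0=pickle.load(open('scene0.pkl','rb'))[0]
for th in ['motor_mid','capacitor_mid','screwdriver']:
    print(th,[(np.round(d['box'],1),round(d['conf'],2)) for d in find_in(r,th)[:1]])
d=cv2.absdiff(p0['img'],r['img']).max(2); 
for n,(a,b,c,e) in dict(motor=(130,235,162,275),cap=(112,205,132,232),scr=(125,186,182,204)).items(): print(n,(d[b:e,a:c]>30).sum())
```

```text
width 0.07116703580246768 sink x,y mm from mouth 9.4 -1.0 phi 0.03 tcp behind 121.5 side -1.4
tip-trailing mm 32.9 lat 1.2
motor_mid [(array([145.9, 256.5,  35.1,  33.8]), 0.98)]
capacitor_mid [(array([121.4, 220.2,  15.4,  19.7]), 0.57)]
screwdriver [(array([164.7, 194.7,  23.8,  10.2]), 0.72)]
motor 0
cap 0
scr 0
```

The sink is home: its centre is 9.4 mm past the mouth against 10 nominal, the tip-to-trailing distance is 32.9 mm against 33, and it is turned 0.0°. The bystanders haven't moved. Handing in.

```bash
python3 -c "
from h import *
print(hand_in())"
```

```text
the job is handed in; nothing more can be done
None
```

I pushed the smaller heat sink (about 120×70 mm, the one on the board) along the board with both fingertips, steering it to line up with the mouth, and in under the bridge until it hit the stop. I then backed the hand off and raised it, and handed the job in at about 18 s.

**Contact with the stop:** the hand stopped moving at y = 0.0042 m while the wrist force rose to 11 N along the bracket axis.

**Last checks:**
- **Position:** the sink's centre is 9.4 mm past the mouth, where fully home is 10 mm, within the 2 mm calibration. It is about 1 mm off the centre line and turned 0.0°.
- **Depth:** from the ear tips to the trailing end is 32.9 mm, where fully home is 33 mm.
- **Bystanders:** the scene picture is unchanged where the motor, capacitor and screwdriver stand.
- **Hand:** it is clear of everything, with wrist force back to about zero.

**What went wrong or disagreed:** early on, in free air, the last joint ran into its range limit and I had to turn the hand the other way round. The network also reported the screwdriver as a third "sink", and I ignored that.

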